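Clamp a stuck jar with the click crank

TASK

The lid of the spice jar at the front of the worktop, right of the jar clamp, is stuck: stand that jar upright in the clamp, between the sliding jaw and the V jaw, and let go of it. Then turn the clamp's crank clockwise until you feel it click, and stop there so that the glass is not overtightened. Let go of the crank, leaving the jar upright and firmly clamped, and leave the mug, the tin and the garlic where they are.

Things in the scene. Friction and masses are not known exactly. Their poses are not given: they have to be found in the camera images.
- jar_mid (a point): Centre (half-way up) of the spice jar to be clamped: glass, round, 43 mm in diameter and 104 mm tall, with a dark screw lid on top (lid 20 mm tall), 110 g. It starts upright on the worktop to the right of the clamp; its z axis points up when upright.
- clamp: Jar clamp, fixed to the worktop: an aluminium base plate 105 mm (x) by 310 mm (y), 8 mm thick, origin at the centre of its underside, z up. At its -y end the fixed rubber V jaw, open towards +y; at its +y end a grey gearbox (66 x 66 mm, top at 52 mm) with the crank; the sliding jaw between them. Jaws end 46 mm or less above the worktop and stand 13 to 20 mm wider apart than the jar at the start.
- stand (a point): Point on top of the base plate (8 mm above the worktop) where the centre of the jar's foot is to be put: there the jar has 6 mm of air to the V jaw (which is at its -y side in the clamp's frame) and 7 to 14 mm to the sliding jaw. The closing jaw pushes the jar the 6 mm into the V. Axes as the clamp's.
- jaw: Sliding jaw, a steel block with a rubber face 50 mm wide (x) by 34 mm high (z), origin at the lower middle of its rubber face, 10 mm above the worktop. Its face looks along the clamp's -y; turning the crank clockwise drives it in that direction, towards the jar. It is sprung by about 12 N/mm against its carriage.
- crank_axis (a point): Point on the upright axis of the crank, above the gearbox. Fixed in the clamp, axes as the clamp's. Clockwise (seen from above) tightens; from start to click it takes 95 to 145 degrees. It clicks once; more than about 0.15 rad driven on after the arm's 0.28 rad snap overtightens the jar.
- hub: Steel hub disc, 42 mm across, 8 mm thick, under the crank on the gearbox; it turns about the upright crank axis and drives the jaw. Origin on the axis at its underside, x along the crank arm before the click, z up. It turns stiffly and steadily (5 to 8 N at the knob) and stays where it is left, so the clamp holds itself; turned back it loosens.
- crank: Crank arm on the hub, origin on the crank axis at the hub's top, x to the knob, z up; its top is 69 mm above the worktop. A torque limiter joins it to the hub: they turn as one until the force at the knob reaches about 11 N, then the arm snaps 0.28 rad ahead of the hub, stays there, and the force falls by more than 5 N: the click. Turned on past that 0.28 rad it drives the hub with no limit.
- knob_grip (a point): Grip point in the upright black crank knob: a freely spinning sleeve 22 mm in diameter and 46 mm tall, 60 mm from the crank axis. The point lies on the knob's axis, 30 mm above its foot, 16 mm below its top and 100 mm above the worktop; grip it from above. The crank arm is 31 mm below this point.
- mug: Bystander: small dark mug, 66 x 93 x 49 mm, origin at the centre of its underside.
- tin: Bystander: food tin, 57 mm in diameter, 72 mm tall, origin at the centre of its underside.
- garlic: Bystander: garlic bulb, 56 mm, origin at the centre of its underside.
Not all that is in view belongs to the job. What is shaped like the part that bears jar_mid but pink or yellow is not meant.

How it is judged (in metres and radians):
On the way, in this order (a step that is already met when the one before it is completed fails the run):
1. the jar stands upright in the clamp, between the jaws, and has been let go (horizontal distance between jar_mid and stand below 0.015 m and height (world z) of jar_mid below 0.065 m and angle between jar_mid's own z axis and vertical below 0.12 rad and contact force between the fingers and jar below 0.1 N), for 0.2 s.
2. the crank has clicked (its arm is ahead of the hub) with the jar clamped (angle between the x axis of crank and the x axis of hub, either way round above 0.12 rad and contact force between jaw and jar above 20 N), for 0.1 s.
At the end, for the whole second after the job is handed in: The jar stands upright (within 0.12 rad) and at rest in the clamp, within 15 mm of the stand point, pressed by the sliding jaw with 20 to 45 N, and the crank has clicked (its arm is more than 0.12 rad ahead of the hub) (all of step 2 and contact force between jaw and jar below 45 N and horizontal distance between jar_mid and stand below 0.015 m and height (world z) of jar_mid below 0.068 m and angle between jar_mid's own z axis and vertical below 0.12 rad and linear speed of jar below 0.02 m/s); the robot touches nothing.
It fails at once if the jar is overtightened: the sliding jaw presses on it with more than 45 N (contact force between jaw and jar above 45 N).
It fails at once if the mug, the tin or the garlic is displaced by more than 20 mm (distance of any of mug, tin, garlic from where it was at the start of the episode above 0.02 m).
It also fails if it takes over 69 s, if anything falls off the work surface, if the arm or the gripper's body presses on something with over 40 N, if the wrist force passes 120 N, or if a joint passes its speed limit or range.

ROBOT

A 6-joint arm with a two-finger parallel gripper is mounted at the origin on a cart in front of the work surface, level with it; the furniture and walls round the work are solid. World frame = base frame: x ahead of the robot, y to its left, z up, the work surface at z = 0. Lengths are in mm, angles in rad, forces in N, time in s.
With the tool pointing down it reaches from about 275 to 1000 mm from the base axis. Payload 8.4 kg.
Tool frame: the origin (TCP) lies on the mounting face of the last link; the fingertips stand 173 mm ahead of it and the grasp point (between the pads) lies 155 mm ahead of it; z points along the fingers, y is the line along which they close (so a half turn about z gives the same grasp; the last joint's range is limited). The gripper opens to 85 mm and grips with 20 to 120 N. Pads are 22 mm wide; open, the fingers measure 114 mm over their backs; the gripper's body (76 mm by 85 mm) begins 54 mm behind the grasp point. The pads swing forward as they close: fully open they stand 13 mm farther back than shut.
Start: joints at [-1.155, 0.353, 1.633, -0, 1.155, -0.002], TCP at [253.594, -571.244, 404.681] pointing down, gripper open.
Joint ranges: [-2.63, 2.63], [-0.92, 2.1], [0.06, 2.66], [-1.3, 4.44], [0, 2.69], [-3.02, 3.02]. Speed limits (rad/s): [2.22, 2.22, 2.79, 3.14, 3.14, 3.14].

INTERFACE

Orientations are given as [roll, pitch, yaw] about the fixed x, y, z axes, in that order (R = Rz(yaw) Ry(pitch) Rx(roll)).
In Python, from rig import r gives the robot as it stands.
- The arm moves only by the tool apply_moves, never from a script. Its argument "deltas" is a list of rows, each an object with "claw": the gripper command: -1 is fully open, 1 is shut, values between are in proportion; "delta_pos": the shift along the tool's x, y, z in cm, a list of three; "yaw": the turn about the tool's z in rad. In form: [{"claw": claw, "delta_pos": [tx, ty, tz], "yaw": yaw}, ...]. A call has 1 to 8 rows; each row shifts and turns the commanded pose from where the row before left it, along the tool's axes as they then stand; what a row does not reach is not made up. A row lasts 1/8 s, in which the tool goes at most 62.5 mm and 10.7 degrees, less where a joint would pass 70% of its speed; a pose out of reach is approached as far as the arm can. A call with a gripper value outside its range is refused whole. The fingers move at their own pace and stop on an object; "grip_force" is the grip in N (left out, the last holds). Time passes only in rows, so rows that do not move let the fingers close. It gives the time, the measured TCP pose, the force, the opening and the grip force at its end, in the units of the state.
- r.sense(): the state, without advancing time (a new reading comes with each control period).
- r.grab_frame(name): name is "side" or "top" or "wrist"; returns a dict with "img" (384x512x3 uint8, blue, green, red), "z_map" (384x512 float32, mm along the optical axis (not along the pixel's ray), 0 where there is no reading), "fx", "fy", "cx", "cy" (pixels), "dist" ([k1, k2, p1, p2, k3] as OpenCV has them; the pictures are not rectified), "eye" and "rotation" of the camera in the world; the wrist camera has in their place "T_tool_cam" (4x4, takes a point from camera to tool coordinates, whose origin is the TCP and whose axes are the flange's). Camera axes: x right, y up, looking along -z (the intrinsics and any distortion apply to the point x, -y, -z); pixel columns grow to the right and rows downward; lengths in mm; the calibration is good to about 2 mm. A picture is of the moment at which its call begins: read the wrist's pose just before it.
- r.sign_off(): hands the job in; it is judged then, once.
The state is a dict: "clock": time; "qpos": joint angles; "qvel": joint speeds; "joint_efforts": joint torques, N m; "eef_pos": TCP position; "tcp_rot": TCP orientation; "contact_force": force on the tool from outside, world axes, zero at the start; "wrist_torque": the same for the moment, N m; "opening": opening from 0.0 (shut) to 1.0 (fully open); "grasp_force": force on a finger pad.
Only numpy, scipy, OpenCV 4.12 (cv2) and the standard library are available. Lean on these libraries where they do the work, as an engineer would, in place of code of your own. Each camera call takes 0.05 s, during which the arm holds its last target. There are 200 camera calls.

## Working session

There is one attempt and no reset: what is moved stays moved. The work goes in short steps, Python scripts to look and compute and a tool call to move; the robot and the scene stay as the last step left them, time stands still between calls to the robot, and variables do not carry over. Pictures are saved under pics/ and viewed, at most 10 in all, crops included, and the job is handed in when it is done.

Besides the shell and the picture viewer there is one more tool, called as name([rows], argument=value, ...), one row to a line, values as JSON. apply_moves: Moves the arm, as the interface text tells. Its arguments: {"type":"object","properties":{"deltas":{"type":"array"},"grip_force":{"type":"number"}},"required":["deltas"]}

```bash
mkdir -p pics; ls; cat > h.py <<'E'
import numpy as np, cv2, pickle
from rig import r
def grab(n,f):
    s=r.sense(); d=r.grab_frame(n); d['s']=s
    cv2.imwrite(f'pics/{f}.png',d['img']); pickle.dump(d,open(f'pics/{f}.pkl','wb')); return d
def load(f): return pickle.load(open(f'pics/{f}.pkl','rb'))
def pose(d):
    if 'eye' in d: return np.array(d['rotation']).reshape(3,3),np.array(d['eye'])
    from scipy.spatial.transform import Rotation as R
    s=d['s'];T=np.eye(4);T[:3,:3]=R.from_euler('xyz',s['tcp_rot']).as_matrix();T[:3,3]=s['eef_pos']
    T=T@np.array(d['T_tool_cam']);return T[:3,:3],T[:3,3]
def ray(d,uv):
    K=np.array([[d['fx'],0,d['cx']],[0,d['fy'],d['cy']],[0,0,1.]])
    p=cv2.undistortPoints(np.array(uv,float).reshape(-1,1,2),K,np.array(d['dist'],float)).reshape(-1,2)
    return np.c_[p[:,0],-p[:,1],-np.ones(len(p))]
def depthpt(d,uv):
    R,e=pose(d);uv=np.array(uv).reshape(-1,2)
    z=d['z_map'][uv[:,1].astype(int),uv[:,0].astype(int)]
    return (ray(d,uv)*z[:,None])@R.T+e
def plane(d,uv,h):
    R,e=pose(d);v=ray(d,uv)@R.T
    return e+v*((h-e[2])/v[:,2])[:,None]
def cloud(d):
    g=np.indices((384,512));uv=np.c_[g[1].ravel(),g[0].ravel()]
    return depthpt(d,uv).reshape(384,512,3)
E
python3 - <<'E'
from h import *
print(r.sense())
a=grab('top','top0');b=grab('side','side0')
for d in(a,b): print(d['eye'],d['rotation'],d['fx'],d['dist'])
cv2.imwrite('pics/both.png',cv2.resize(np.vstack([a['img'],b['img']]),(400,600)))
E
```

```text
pics
{'clock': 0.0, 'qpos': array([-1.15541400e+00,  3.53613648e-01,  1.63415883e+00, -2.38073693e-05,
        1.15519544e+00, -2.37264352e-03]), 'qvel': array([-0.00029715,  0.00191459,  0.00015968,  0.00064258, -0.00015506,
        0.00044355]), 'joint_efforts': array([-3.24545195e-03, -6.05259275e+01, -3.42070377e+01, -2.36107871e-04,
        9.23698826e-03, -3.94737299e-06]), 'eef_pos': array([ 253.48034168, -571.01829804,  403.97249544]), 'tcp_rot': array([-3.14021734e+00,  1.85044314e-05,  4.17764608e-01]), 'contact_force': array([ 0.669493  , -0.16483903,  0.68403613]), 'wrist_torque': array([-0.03864109,  0.01527973, -0.0378074 ]), 'grasp_force': 0.0, 'opening': 0.9966413324447492}
[ 434.74853483 -124.31408704 1050.07695769] [ 0.14122742 -0.00316222 -1.59172647] 415.1530291163183 [0.04621302 0.         0.         0.         0.        ]
[525.05435735 929.01119103 645.65376252] [ 1.08991136 -0.01929588 -3.08504714] 425.6619947373641 [0.04915858 0.         0.         0.         0.        ]
```

View pics/top0.png

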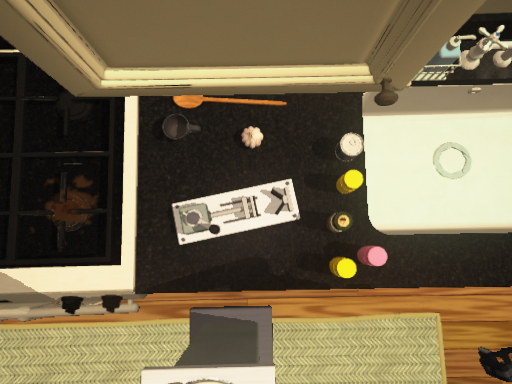

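View pics/side0.png

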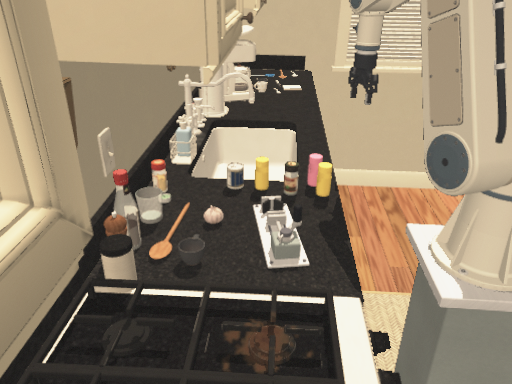

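The top view shows these candidates: dark-lid jar (341,222), yellow shapes (349,181) and (343,267), pink shape (373,256), and tin (350,146). The dark-lidded jar fits the description, because the pink and yellow ones are excluded and the tin is a bystander. The clamp runs from its gearbox at (194,216) to the V jaw at (280,200), with the knob near (214,229).

```bash
sed -i "s/return np.array(d\['rotation'\]).reshape(3,3),/return __import__('scipy.spatial.transform',fromlist=['Rotation']).Rotation.from_euler('xyz',d['rotation']).as_matrix(),/" h.py
python3 - <<'E'
from h import *
a=load('top0')
c=a['img'][165:285,165:365]; cv2.imwrite('pics/crop.png',cv2.resize(c,(800,480),interpolation=cv2.INTER_CUBIC))
P=cloud(a)
print(depthpt(a,[(341,222),(150,250),(194,216),(214,229),(350,146),(253,136),(178,127),(343,267),(373,256),(349,181)]).round(0))
b=load('side0');print(depthpt(b,[(291,165),(240,260)]).round(0))
# jar top cloud
m=(P[...,2]>85)&(P[...,2]<130)
n,l,s,ce=cv2.connectedComponentsWithStats(m.astype(np.uint8))
for i in range(1,n):
    if 5<s[i,4]<3000: q=P[l==i]; print(s[i],q.mean(0).round(1),q.min(0).round(),q.max(0).round())
E
```

```text
[[ 483. -314.  104.]
 [ 429.  145.   -2.]
 [ 506.   25.   72.]
 [ 472.  -26.  115.]
 [ 668. -352.   67.]
 [ 703. -117.   45.]
 [ 740.   76.   10.]
 [ 383. -313.  103.]
 [ 406. -381.  103.]
 [ 577. -337.  101.]]
[[ 488. -297.  108.]
 [ 613.   62.    1.]]
[463   4  49  22 743] [ 971.1 -693.7  103.8] [ 957. -746.   85.] [ 983. -634.  130.]
[497  25   7   7  39] [ 930.7 -703.   117.8] [ 923. -711.  110.] [ 940. -697.  123.]
[478  27  34  25 380] [ 903.7 -684.9  109.3] [ 877. -745.   85.] [ 936. -655.  130.]
[434  41  27  22 366] [ 877.  -584.1  106.8] [ 865. -622.   85.] [ 903. -560.  129.]
[425  61  37   7  77] [ 856.6 -580.1   87.4] [ 853. -624.   85.] [ 867. -536.   93.]
[342 169  21  20 311] [ 581.7 -344.4  102.5] [ 561. -367.   85.] [ 605. -324.  109.]
[332 212  21  20 311] [ 484.5 -316.2  102.7] [ 463. -340.   85.] [ 506. -296.  109.]
[209 224  11  11  87] [472.6 -26.1 113.1] [462. -35.  88.] [484. -15. 121.]
[365 247  23  19 348] [ 405.4 -388.2  102.2] [ 385. -413.   85.] [ 425. -368.  108.]
[335 259  21  20 325] [ 380.2 -317.8  102.7] [ 358. -340.   85.] [ 400. -298.  109.]
```

View pics/crop.png

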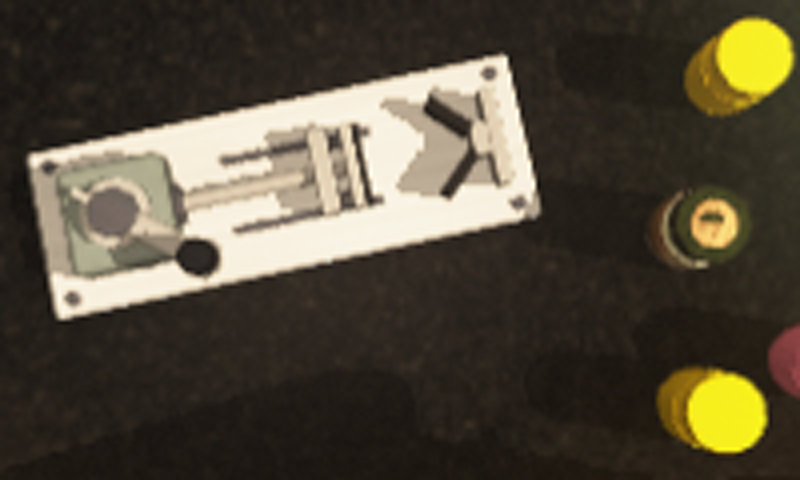

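The crop confirms the jar: it has a dark green lid with a tan label and brown glass, at crop (712,223). The knob is at crop (198,258), the hub at (113,212), the jaw face at about x=370, and the V apex at about (478,140).

```bash
cat >> h.py <<'E'
def go(x,y,z,yaw=None,n=None,s=None):
    """total tool-frame delta (cm, tool z down) from measured pose to target"""
    s=s or r.sense();p=s['eef_pos'];w=s['tcp_rot'][2];d=np.array([x,y,z])-p
    c,sn=np.cos(w),np.sin(w)
    print('tool cm',np.round([(c*d[0]+sn*d[1])/10,(sn*d[0]-c*d[1])/10,-d[2]/10],2),'yaw(tool z, down)',None if yaw is None else round(-(yaw-w),3))
E
python3 - <<'E'
from h import *
a=load('top0')
cr=lambda q:[(164.6+x/4,164.6+y/4) for x,y in q]
C=plane(a,cr([(28,152),(505,55),(540,215),(60,320)]),8)
print('corners',C.round(1)); o=C.mean(0)
print('len',[np.linalg.norm(C[i]-C[(i+1)%4]).round(1) for i in range(4)])
ey=(C[0]+C[3]-C[1]-C[2]);ey/=np.linalg.norm(ey);ex=np.array([ey[1],-ey[0],0]);print('o',o,'ey',ey,'ang',np.arctan2(ex[1],ex[0]))
def cl(p): p=np.array(p)-o; return np.c_[p@ex,p@ey].round(1)
print('hub/axis',cl(plane(a,cr([(113,212)]),69)),'knob',cl(plane(a,cr([(198,258)]),116)))
print('jawface',cl(plane(a,cr([(355,125),(378,204)]),44)))
print('V pads',cl(plane(a,cr([(437,90),(478,128),(448,197),(478,155),(428,97),(440,190)]),44)))
L=plane(a,cr([(712,223)]),104);print('lid',L)
P=cloud(a);m=(P[...,2]>99)&(P[...,2]<108)&(abs(P[...,0]-484)<30)&(abs(P[...,1]+316)<35);print(P[m].mean(0),np.median(P[m],0))
w=r.grab_frame('wrist');print(np.array(w['T_tool_cam']).round(3),w['fx'])
E
```

```text
corners [[ 545.1   90.9    8. ]
 [ 600.7 -211.     8. ]
 [ 498.8 -229.7    8. ]
 [ 440.1   70.1    8. ]]
len [np.float64(307.0), np.float64(103.6), np.float64(305.4), np.float64(107.0)]
o [521.17943129 -69.91710857   8.        ] ey [-0.18653609  0.98244811  0.        ] ang 0.1876351679039613
hub/axis [[-0.5 99.9]] knob [[-40.1  51.6]]
jawface [[ 23.4 -50.5]
 [-26.6 -54.3]]
V pads [[  34.2 -104. ]
 [   6.2 -123.5]
 [ -31.2  -96.7]
 [ -10.  -120. ]
 [  31.1  -97.7]
 [ -26.   -92.8]]
lid [[ 486.41603358 -317.37583015  104.        ]]
[ 484.84998122 -317.15981387  103.44109267] [ 484.92359137 -316.96033715  103.63631059]
[[ 0.     0.962  0.274 68.661]
 [ 1.    -0.    -0.     0.996]
 [ 0.     0.274 -0.962 30.572]
 [ 0.     0.     0.     1.   ]] 294.63654864439667
```

```bash
cat >> h.py <<'E'
def plan(x,y,z,yaw,n):
    s=r.sense();p=s['eef_pos'];w=s['tcp_rot'][2];d=(np.array([x,y,z])-p)/n;dy=(yaw-w)/n
    for i in range(n):
        a=w+i*dy;c,sn=np.cos(a),np.sin(a)
        print(np.round([(c*d[0]+sn*d[1])/10,(sn*d[0]-c*d[1])/10,-d[2]/10],2).tolist(),round(-dy,3))
E
python3 -c "
from h import *
plan(532.7,-130.8,340,1.758,12)"
```

```text
[3.62, -2.41, 0.53] -0.112
[3.86, -1.99, 0.53] -0.112
[4.06, -1.55, 0.53] -0.112
[4.21, -1.09, 0.53] -0.112
[4.3, -0.61, 0.53] -0.112
[4.34, -0.13, 0.53] -0.112
[4.33, 0.36, 0.53] -0.112
[4.26, 0.84, 0.53] -0.112
[4.14, 1.31, 0.53] -0.112
[3.97, 1.76, 0.53] -0.112
[3.75, 2.19, 0.53] -0.112
[3.48, 2.6, 0.53] -0.112
```

apply_moves([
  {"claw":-1,"delta_pos":[3.6,-2.4,0.5],"yaw":-0.11},
  {"claw":-1,"delta_pos":[3.9,-2.0,0.5],"yaw":-0.11},
  {"claw":-1,"delta_pos":[4.1,-1.5,0.5],"yaw":-0.11},
  {"claw":-1,"delta_pos":[4.2,-1.1,0.5],"yaw":-0.11},
  {"claw":-1,"delta_pos":[4.3,-0.6,0.5],"yaw":-0.11},
  {"claw":-1,"delta_pos":[4.3,-0.1,0.5],"yaw":-0.11},
  {"claw":-1,"delta_pos":[4.3,0.4,0.5],"yaw":-0.11},
  {"claw":-1,"delta_pos":[4.3,0.8,0.5],"yaw":-0.11},
])

```text
clock: 1.15
eef_pos: [442.8, -278.1, 364.5]
tcp_rot: [-3.142, -0.0, 1.301]
contact_force: [0.0, 0.2, -0.4]
opening: 1.002
grasp_force: 0.0
```

apply_moves([
  {"claw":-1,"delta_pos":[4.1,1.3,0.6],"yaw":-0.12},
  {"claw":-1,"delta_pos":[4.0,1.8,0.6],"yaw":-0.12},
  {"claw":-1,"delta_pos":[3.8,2.2,0.6],"yaw":-0.12},
  {"claw":-1,"delta_pos":[3.5,2.6,0.6],"yaw":-0.12},
  {"claw":-1,"delta_pos":[0,0,0],"yaw":0},
])

```text
clock: 1.78
eef_pos: [536.7, -130.1, 340.1]
tcp_rot: [-3.141, -0.001, 1.782]
contact_force: [-0.4, 0.1, 0.7]
opening: 0.997
grasp_force: 0.0
```

```bash
python3 - <<'E'
from h import *
s=r.sense();print(s['eef_pos'],s['tcp_rot'],s['clock'])
d=grab('wrist','w1'); cv2.imwrite('pics/w1b.png',cv2.resize(d['img'],(800,600),interpolation=cv2.INTER_CUBIC))
E
```

```text
[ 536.68597726 -130.13194242  340.06265144] [-3.14112259e+00 -7.11269559e-04  1.78182090e+00] 1.775
```

View pics/w1b.png

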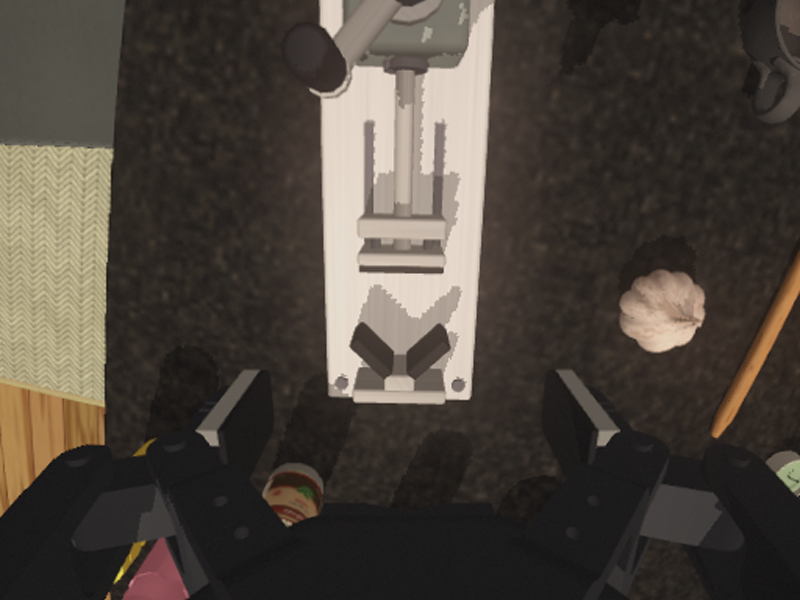

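The wrist view shows the jaw face edge from (360,270) to (444,270). The V inner edges run (362,323)→(393,355) and (438,323)→(407,355), the plate end corners are (330,398) and (470,400), and the knob is at (312,50).

```bash
python3 - <<'E'
from h import *
d=load('w1');k=1/1.5625
S=lambda q:[((x+.5)*k-.5,(y+.5)*k-.5) for x,y in q]
uv=[(370,335),(430,335),(400,263),(380,262),(400,395),(340,340),(465,340),(400,305),(150,300),(310,45)]
print(depthpt(d,np.round(S(uv)).astype(int)).round(1))
E1=plane(d,S([(330,398),(470,400),(324,150),(488,150)]),8);print('plate',E1.round(1))
w=E1[1]-E1[0];print(np.linalg.norm(w),np.arctan2(w[1],w[0]))
ex=np.array([np.cos(.1876),np.sin(.1876),0]);ey=np.array([-ex[1],ex[0],0]);o=np.array([521.2,-69.9,0])
f=lambda q,h:(lambda p:np.c_[(p-o)@ex,(p-o)@ey].round(1).tolist())(plane(d,S(q),h))
for h in (40,44,46):
  print(h,'jaw',f([(360,271),(444,271)],h),'V',f([(362,323),(393,355),(438,323),(407,355)],h))
print('plate cl',f([(330,398),(470,400),(324,150),(488,150)],8),'holes',f([(341,383),(458,385)],8))
print('knob',plane(d,S([(308,52)]),116))
E
```

```text
[[ 520.2 -174.6   21. ]
 [ 559.4 -167.5   17.7]
 [ 528.9 -117.7   45.1]
 [ 517.3 -120.1   45.4]
 [ 546.8 -202.8   43.8]
 [ 499.3 -188.2    6.9]
 [ 585.1 -169.4    7.6]
 [ 535.9 -153.7    9.2]
 [ 360.1 -190.7    0.6]
 [ 474.8  -26.2  115.4]]
plate [[ 500.3 -234.5    8. ]
 [ 600.8 -214.5    8. ]
 [ 467.9  -64.3    8. ]
 [ 569.   -42.7    8. ]]
102.37817814962118 0.1965359176119204
40 jaw [[-25.4, -55.0], [24.9, -53.8]] V [[-24.3, -88.0], [-4.8, -108.9], [22.7, -86.8], [4.0, -108.7]]
44 jaw [[-25.0, -54.1], [24.6, -52.9]] V [[-24.0, -86.6], [-4.7, -107.2], [22.4, -85.5], [4.0, -107.0]]
46 jaw [[-24.8, -53.7], [24.4, -52.5]] V [[-23.8, -85.9], [-4.7, -106.3], [22.2, -84.8], [4.0, -106.1]]
plate cl [[-51.2, -157.8], [51.2, -156.9], [-51.3, 15.4], [52.1, 17.8]] holes [[-42.9, -145.4], [41.7, -144.9]]
knob [[474.65553873 -28.6991424  116.        ]]
```

```bash
python3 - <<'E'
from h import *
d=load('w1');P=cloud(d)
ex=np.array([np.cos(.1876),np.sin(.1876),0]);ey=np.array([-ex[1],ex[0],0]);o=np.array([521.2,-69.9,0])
X=(P-o)@ex;Y=(P-o)@ey;Z=P[...,2]
dark=d['img'].max(2)<90
for sgn in(-1,1):
  m=(X*sgn>7)&(X*sgn<28)&(Y<-80)&(Y>-135)&(Z>16)&(Z<38)&dark
  x,y=X[m],Y[m]
  for _ in range(4):
    p=np.polyfit(x,y,1);e=y-np.polyval(p,x);k=abs(e)<2.5*np.std(e)+.1;x,y=x[k],y[k]
  print(sgn,len(x),p,np.std(e))
m=(abs(X)<20)&(Y>-62)&(Y<-45)&(Z>40)&(Z<48);print('jaw top ymin',np.percentile(Y[m],[1,3,10]),np.median(Z[m]))
for f,g in(('top0',1),):
  d=load(f);P=cloud(d);X=(P-o)@ex;Y=(P-o)@ey;Z=P[...,2]
  m=(abs(X)<20)&(Y>-62)&(Y<-45)&(Z>38)&(Z<48);print('top jaw ymin',np.percentile(Y[m],[1,5,10]))
print(plane(load('w1'),[(362/1.5625,323/1.5625)],10))
E
```

```text
-1 184 [  -0.98277746 -123.50607963] 0.31258186276962663
1 160 [   0.99738853 -122.07434145] 0.3174902764975791
jaw top ymin [-54.52149901 -54.12630538 -53.38588372] 45.066625040985855
top jaw ymin [-52.00524914 -51.5331708  -51.15225215]
[[ 513.02009198 -171.87795405   10.        ]]
```

```bash
python3 -c "
from h import *
go(485.3,-317.2,340,1.77); go(485.3,-317.2,229,1.77)"
```

```text
tool cm [-17.14  -8.82   0.02] yaw(tool z, down) 0.009
tool cm [-17.14  -8.82  11.12] yaw(tool z, down) 0.009
```

apply_moves([
  {"claw":-0.7,"delta_pos":[-3.4,-1.8,0],"yaw":0.01},
  {"claw":-0.7,"delta_pos":[-3.4,-1.8,0],"yaw":0},
  {"claw":-0.7,"delta_pos":[-3.4,-1.8,0],"yaw":0},
  {"claw":-0.7,"delta_pos":[-3.4,-1.7,0],"yaw":0},
  {"claw":-0.7,"delta_pos":[-3.5,-1.7,0],"yaw":0},
  {"claw":-0.7,"delta_pos":[0,0,0],"yaw":0},
  {"claw":-0.7,"delta_pos":[0,0,0],"yaw":0},
])

```text
clock: 2.7
eef_pos: [482.6, -317.6, 340.6]
tcp_rot: [-3.141, -0.001, 1.766]
contact_force: [0.4, -0.0, 1.1]
opening: 0.853
grasp_force: 0.0
```

```bash
python3 - <<'E'
from h import *
go(485.3,-317.2,229,1.77)
d=grab('wrist','w2');P=cloud(d)
m=(P[...,2]>99)&(P[...,2]<108)&(abs(P[...,0]-485)<35)&(abs(P[...,1]+317)<35);q=P[m]
print(len(q),q.mean(0),q.min(0),q.max(0),r.sense()['eef_pos'],r.sense()['opening'])
E
```

```text
tool cm [-1.000e-02  2.700e-01  1.116e+01] yaw(tool z, down) -0.004
2572 [ 485.31728707 -319.98156587  103.62601211] [ 463.74476928 -342.70590522   99.00126521] [ 506.92909679 -299.16574618  105.90214945] [ 482.89171958 -317.08953898  340.62666787] 0.8514405543403741
```

View pics/w2.png

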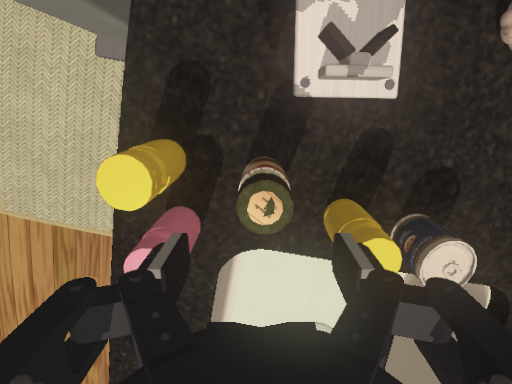

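The wrist view shows the dark-lidded jar centred between the pads at (264,207), with the yellow and pink shapes clear of the fingers. Descending.

apply_moves([
  {"claw":-0.7,"delta_pos":[-0.2,0.2,3.7],"yaw":0},
  {"claw":-0.7,"delta_pos":[0,0,3.7],"yaw":0},
  {"claw":-0.7,"delta_pos":[0,0,3.7],"yaw":0},
  {"claw":-0.7,"delta_pos":[0,0,0],"yaw":0},
  {"claw":0.4,"delta_pos":[0,0,0],"yaw":0},
  {"claw":0.4,"delta_pos":[0,0,0],"yaw":0},
  {"claw":0.4,"delta_pos":[0,0,0],"yaw":0},
  {"claw":0.4,"delta_pos":[0,0,0],"yaw":0},
], grip_force=30)

```text
clock: 3.75
eef_pos: [486.3, -319.1, 231.5]
tcp_rot: [3.14, 0.002, 1.768]
contact_force: [-0.8, 0.1, 7.3]
opening: 0.506
grasp_force: 30.4
```

```bash
python3 -c "
from h import *
s=r.sense();print(s)"
```

```text
{'clock': 3.75, 'qpos': array([-5.83407538e-01,  5.02057124e-01,  1.85513459e+00,  2.54202548e-04,
        7.81697615e-01, -7.80445779e-01]), 'qvel': array([-0.00085902, -0.0017701 , -0.00010171,  0.00124325,  0.00039054,
        0.00016199]), 'joint_efforts': array([-1.87075962e-01, -5.71064043e+01, -2.33218485e+01, -1.34360162e-01,
       -4.70850952e-01,  5.18995526e-03]), 'eef_pos': array([ 486.25038495, -319.11574333,  231.49820229]), 'tcp_rot': array([3.13954534e+00, 1.77443354e-03, 1.76765258e+00]), 'contact_force': array([-0.79779858,  0.0558075 ,  7.28517225]), 'wrist_torque': array([0.2191523 , 0.07976047, 0.04568611]), 'grasp_force': 30.444292235188186, 'opening': 0.5061660434203529}
```

apply_moves([
  {"claw":0.4,"delta_pos":[0,0,-1.5],"yaw":0},
  {"claw":0.4,"delta_pos":[0,0,-3],"yaw":0},
  {"claw":0.4,"delta_pos":[0,0,-3],"yaw":0},
  {"claw":0.4,"delta_pos":[0,0,0],"yaw":0},
])

```text
clock: 4.25
eef_pos: [486.5, -319.4, 308.0]
tcp_rot: [3.138, 0.004, 1.768]
contact_force: [-0.6, -0.0, -1.5]
opening: 0.501
grasp_force: 31.1
```

```bash
python3 -c "
from h import *
print(r.sense()['contact_force'],r.sense()['opening']);go(536.6,-154.7,306,1.768);go(536.6,-154.7,240,1.768)"
```

```text
[-0.60461886 -0.01655206 -1.51960841] 0.5013794692486419
tool cm [15.17  8.14  0.2 ] yaw(tool z, down) -0.0
tool cm [15.17  8.14  6.8 ] yaw(tool z, down) -0.0
```

apply_moves([
  {"claw":0.4,"delta_pos":[2.5,1.4,0],"yaw":0},
  {"claw":0.4,"delta_pos":[3.5,1.9,0],"yaw":0},
  {"claw":0.4,"delta_pos":[3.5,1.9,0],"yaw":0},
  {"claw":0.4,"delta_pos":[3.5,1.8,0],"yaw":0},
  {"claw":0.4,"delta_pos":[2.2,1.1,0],"yaw":0},
  {"claw":0.4,"delta_pos":[0,0,0],"yaw":0},
  {"claw":0.4,"delta_pos":[0,0,0],"yaw":0},
])

```text
clock: 5.12
eef_pos: [535.1, -154.2, 304.4]
tcp_rot: [-3.141, 0.0, 1.768]
contact_force: [-0.3, 0.1, -1.2]
opening: 0.507
grasp_force: 31.0
```

```bash
python3 - <<'E'
from h import *
print(r.sense()['contact_force'],r.sense()['opening']);go(536.6,-154.7,240,1.768)
d=grab('wrist','w3');P=cloud(d)
e=r.sense()['eef_pos']
m=(np.hypot(P[...,0]-e[0],P[...,1]-e[1])<35)&(P[...,2]>160)&(P[...,2]<190)
print(e,P[m].mean(0),m.sum(),P[m].min(0),P[m].max(0))
a=grab('top','top3');P=cloud(a)
cv2.imwrite('pics/w3b.png',cv2.resize(d['img'],(800,600),interpolation=cv2.INTER_CUBIC))
E
```

```text
[-0.3097817   0.05523019 -1.22289373] 0.5072993965982127
tool cm [-0.08  0.14  6.44] yaw(tool z, down) 0.0
[ 535.04887208 -154.55171893  304.46367948] [ 533.62097764 -148.89698266  175.59480564] 11592 [ 500.33607736 -172.87643847  160.00609818] [ 569.02018483 -133.78870939  189.95148575]
```

View pics/w3b.png

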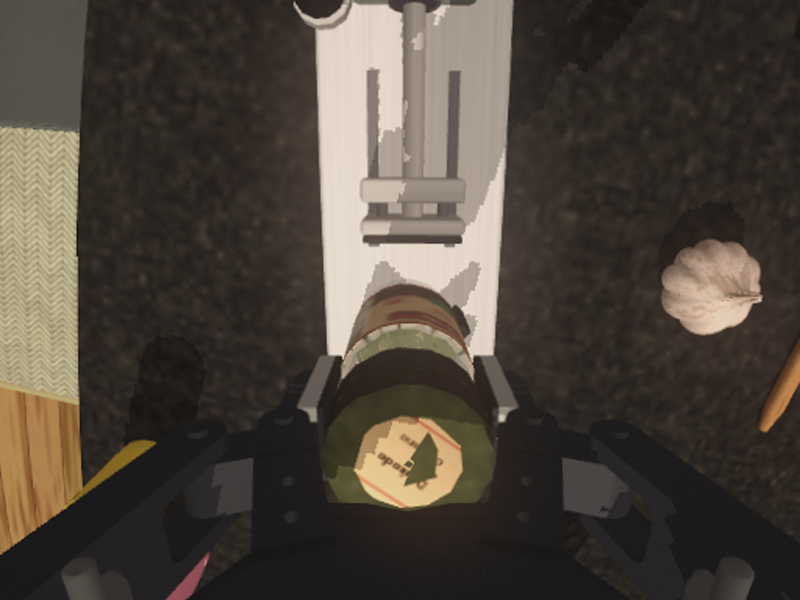

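The jar is held upright with its lid centre at about (410,448), and the jaw face is at y≈240.

```bash
python3 - <<'E'
from h import *
d=load('w3');P=cloud(d)
k=1/1.5625
print(plane(d,[((410)*k,(432)*k)],177))
m=(P[...,2]>173)&(P[...,2]<181);m[:,:210]=0;m[:,318:]=0;m[:200]=0
q=P[m];print(m.sum(),np.percentile(q,[1,50,99],axis=0))
from scipy.optimize import least_squares
# glass circle: points z 100..150 in jar region
m=(P[...,2]>85)&(P[...,2]<150);m[:,:215]=0;m[:,305:]=0;q=P[m];e=d['s']['eef_pos']
f=least_squares(lambda c:np.hypot(q[:,0]-c[0],q[:,1]-c[1])-21.5,e[:2],loss='soft_l1');print(m.sum(),f.x,np.abs(f.fun).mean())
for lo,hi in((85,110),(125,150)):
  s=q[(q[:,2]>lo)&(q[:,2]<hi)];print(least_squares(lambda c:np.hypot(s[:,0]-c[0],s[:,1]-c[1])-21.5,e[:2],loss='soft_l1').x,len(s))
E
```

```text
[[ 533.77335413 -147.55909086  177.        ]]
7524 [[ 515.43661367 -170.17403205  173.56398772]
 [ 534.10882578 -151.68829153  176.67011835]
 [ 554.84739624 -135.00110269  178.04727664]]
2874 [ 534.16470332 -155.28372024] 0.5715661214335613
[ 533.80959327 -154.90006822] 579
[ 534.35566241 -155.63101585] 1784
```

apply_moves([
  {"claw":0.4,"delta_pos":[0,0.2,1],"yaw":0},
  {"claw":0.4,"delta_pos":[0,0,2],"yaw":0},
  {"claw":0.4,"delta_pos":[0,0,2],"yaw":0},
  {"claw":0.4,"delta_pos":[0,0,1],"yaw":0},
  {"claw":0.4,"delta_pos":[0,0,0.2],"yaw":0},
  {"claw":0.4,"delta_pos":[0,0,0],"yaw":0},
  {"claw":0.4,"delta_pos":[0,0,0],"yaw":0},
])

```text
clock: 6.1
eef_pos: [537.6, -153.6, 243.3]
tcp_rot: [3.141, 0.001, 1.768]
contact_force: [-0.5, 0.2, -1.5]
opening: 0.503
grasp_force: 31.0
```

apply_moves([
  {"claw":0.4,"delta_pos":[0,0,0.2],"yaw":0},
  {"claw":0.4,"delta_pos":[0,0,0.1],"yaw":0},
  {"claw":0.4,"delta_pos":[0,0,0],"yaw":0},
  {"claw":0.4,"delta_pos":[0,0,0],"yaw":0},
])

```text
clock: 6.6
eef_pos: [537.3, -153.5, 239.7]
tcp_rot: [-3.142, -0.0, 1.768]
contact_force: [0.6, -0.2, -0.8]
opening: 0.504
grasp_force: 31.0
```

apply_moves([
  {"claw":0.4,"delta_pos":[0,0,0.1],"yaw":0},
  {"claw":0.4,"delta_pos":[0,0,0],"yaw":0},
  {"claw":0.4,"delta_pos":[0,0,0],"yaw":0},
])

```text
clock: 6.98
eef_pos: [537.4, -153.6, 239.6]
tcp_rot: [3.141, 0.0, 1.768]
contact_force: [-3.8, 0.6, 10.4]
opening: 0.501
grasp_force: 31.9
```

apply_moves([
  {"claw":-0.05,"delta_pos":[0,0,0],"yaw":0},
  {"claw":-0.15,"delta_pos":[0,0,0],"yaw":0},
  {"claw":-0.3,"delta_pos":[0,0,0],"yaw":0},
  {"claw":-0.7,"delta_pos":[0,0,0],"yaw":0},
  {"claw":-0.7,"delta_pos":[0,0,0],"yaw":0},
  {"claw":-0.7,"delta_pos":[0,0,0],"yaw":0},
], grip_force=20)

```text
clock: 7.72
eef_pos: [537.3, -153.5, 238.7]
tcp_rot: [-3.142, -0.0, 1.768]
contact_force: [0.4, -1.3, 0.8]
opening: 0.851
grasp_force: 0.0
```

apply_moves([
  {"claw":-0.7,"delta_pos":[0,0,-1.5],"yaw":0},
  {"claw":-0.7,"delta_pos":[0,0,-3],"yaw":0},
  {"claw":-0.7,"delta_pos":[0,0,-4],"yaw":0},
  {"claw":-0.7,"delta_pos":[0,0,-2.5],"yaw":0},
  {"claw":-0.7,"delta_pos":[0,0,0],"yaw":0},
])

```text
clock: 8.35
eef_pos: [538.0, -153.7, 351.7]
tcp_rot: [3.137, 0.002, 1.768]
contact_force: [0.7, -0.6, -0.6]
opening: 0.851
grasp_force: 0.0
```

```bash
python3 - <<'E'
from h import *
d=grab('wrist','w4');P=cloud(d)
ex=np.array([np.cos(.1876),np.sin(.1876),0]);ey=np.array([-ex[1],ex[0],0]);o=np.array([521.2,-69.9,0])
from scipy.optimize import least_squares
print(d['s']['eef_pos'],d['s']['opening'])
m=(abs(P[...,2]-112)<5)&(np.hypot(P[...,0]-536,P[...,1]+154)<40)
q=P[m];print(m.sum(),q.mean(0),q.min(0),q.max(0))
c=q.mean(0)-o;print('jar top clamp',c@ex,c@ey)
m=(P[...,2]>25)&(P[...,2]<85)&(np.hypot(P[...,0]-536,P[...,1]+154)<24);q=P[m]
f=least_squares(lambda c:np.hypot(q[:,0]-c[0],q[:,1]-c[1])-21.5,[536,-154],loss='soft_l1');print(len(q),f.x)
# knob
a=grab('top','top4');Q=cloud(a);m=(abs(Q[...,2]-116)<5)&(np.hypot(Q[...,0]-473,Q[...,1]+27)<30);print('knob top',Q[m].mean(0),m.sum())
m=(abs(P[...,2]-116)<5)&(np.hypot(P[...,0]-473,P[...,1]+27)<30);print('knob wrist',P[m].mean(0),m.sum())
E
```

```text
[ 537.99371893 -153.71918872  351.72695716] 0.8510614624899228
2522 [ 535.97307276 -154.42921444  111.67728064] [ 514.58680806 -177.02857269  107.05326176] [ 557.3376935  -133.64609316  114.06282299]
jar top clamp -1.2509546453568954 -85.80132216778598
582 [ 535.93271111 -154.55750285]
knob top [nan nan nan] 0
knob wrist [475.18963745 -33.19719927 114.89834914] 397<stdin>:12: RuntimeWarning: Mean of empty slice.
  ret = um.true_divide(
```

```bash
python3 -c "
from h import *
go(485,-12,352,1.768)"
```

```text
tool cm [14.89 -2.34 -0.3 ] yaw(tool z, down) -0.0
```

apply_moves([
  {"claw":-0.4,"delta_pos":[3,-0.5,0],"yaw":0},
  {"claw":-0.4,"delta_pos":[4,-0.6,0],"yaw":0},
  {"claw":-0.4,"delta_pos":[4,-0.6,0],"yaw":0},
  {"claw":-0.4,"delta_pos":[3.9,-0.6,0],"yaw":0},
  {"claw":-0.4,"delta_pos":[0,0,0],"yaw":0},
  {"claw":-0.4,"delta_pos":[0,0,0],"yaw":0},
])

```text
clock: 9.2
eef_pos: [485.6, -12.0, 348.1]
tcp_rot: [-3.141, 0.0, 1.769]
contact_force: [0.8, -0.5, 0.0]
opening: 0.696
grasp_force: 0.0
```

```bash
python3 - <<'E'
from h import *
d=grab('wrist','w5');P=cloud(d);print(d['s']['eef_pos'],d['s']['tcp_rot'])
m=(abs(P[...,2]-116)<4)&(np.hypot(P[...,0]-474,P[...,1]+29)<30);q=P[m];print('knob',q.mean(0),m.sum(),q.min(0),q.max(0))
cv2.imwrite('pics/w5b.png',cv2.resize(d['img'],(800,600),interpolation=cv2.INTER_CUBIC))
E
```

```text
[485.60821991 -12.03169372 348.14359679] [-3.14071543e+00  7.53831208e-05  1.76857805e+00]
knob [473.18028733 -25.80264582 115.46982825] 580 [462.85402667 -36.89074529 112.05861255] [483.73454716 -16.36291381 118.42569311]
```

View pics/w5b.png

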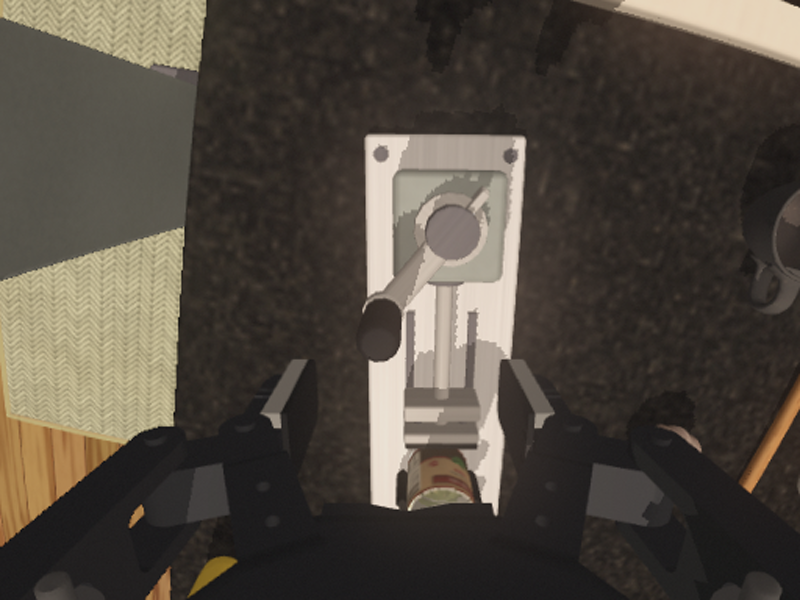

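The jar stands in the clamp. The crank hub cap is centred at (455,232), the knob top at (379,343), and the gearbox top spans (393–508, 170–283).

```bash
python3 - <<'E'
from h import *
d=load('w5');k=1/1.5625;S=lambda q:[((x+.5)*k-.5,(y+.5)*k-.5) for x,y in q]
print('cap depth',depthpt(d,np.round(S([(455,232),(472,270)])).astype(int)))
z=depthpt(d,np.round(S([(455,232)])).astype(int))[0,2]
print('cap',plane(d,S([(454.5,232)]),z),'gear',plane(d,S([(393,172),(505,170),(502,283),(395,283)]),52).mean(0))
A=plane(d,S([(454.5,232)]),z)[0];K=np.array([473.2,-25.8,0])
print(np.hypot(*(A-K)[:2]))
e=d['s']['eef_pos'];go(473.2,-25.8,255,1.768)
E
```

```text
cap depth [[502.76202831  26.7210585   72.8830849 ]
 [520.44264411   3.91356879  52.59992653]]
cap [[502.57273538  26.42722131  72.8830849 ]] gear [501.60202133  25.30201954  52.        ]
59.92028228791154
tool cm [-1.07 -1.5   9.33] yaw(tool z, down) -0.0
```

apply_moves([
  {"claw":-0.4,"delta_pos":[-1.1,-1.5,0.5],"yaw":0},
  {"claw":-0.4,"delta_pos":[0,0,3],"yaw":0},
  {"claw":-0.4,"delta_pos":[0,0,3.5],"yaw":0},
  {"claw":-0.4,"delta_pos":[0,0,2.3],"yaw":0},
  {"claw":-0.4,"delta_pos":[0,0,0],"yaw":0},
  {"claw":-0.4,"delta_pos":[0,0,0],"yaw":0},
])

```text
clock: 10.0
eef_pos: [473.1, -26.3, 256.2]
tcp_rot: [3.141, 0.0, 1.767]
contact_force: [0.8, 0.5, 0.2]
opening: 0.698
grasp_force: 0.0
```

```bash
python3 -c "
from h import *
go(473.2,-25.8,255,1.768)"
```

```text
tool cm [0.05 0.02 0.12] yaw(tool z, down) -0.001
```

apply_moves([
  {"claw":1,"delta_pos":[0,0,0],"yaw":0},
  {"claw":1,"delta_pos":[0,0,0],"yaw":0},
  {"claw":1,"delta_pos":[0,0,0],"yaw":0},
  {"claw":1,"delta_pos":[0,0,0],"yaw":0},
  {"claw":1,"delta_pos":[0,0,0],"yaw":0},
], grip_force=45)

```text
clock: 10.62
eef_pos: [473.4, -25.7, 256.2]
tcp_rot: [3.141, 0.001, 1.768]
contact_force: [-1.4, -2.2, 6.2]
opening: 0.237
grasp_force: 44.1
```

```bash
cat >> h.py <<'E'
A=np.array([502.6,26.4])
def st():
    s=r.sense();v=s['eef_pos'][:2]-A;rad=np.hypot(*v);u=v/rad;t=np.array([u[1],-u[0]])
    F=s['contact_force'][:2];print('clk %.2f r %.1f ang %.1f Frad %.1f Fback %.1f z %.1f op %.3f'%(s['clock'],rad,np.degrees(np.arctan2(v[1],v[0])),F@u,-(F@t),s['eef_pos'][2],s['opening']),s['contact_force'].round(1))
def arc(start,step,n,rad=60.,w=1.768):
    """rows between points on the circle, clockwise, deg"""
    c,s=np.cos(w),np.sin(w);p=lambda a:A+rad*np.array([np.cos(np.radians(a)),np.sin(np.radians(a))])
    for i in range(n):
        d=p(start-(i+1)*step)-p(start-i*step);print(round(start-(i+1)*step,1),np.round([(c*d[0]+s*d[1])/10,(s*d[0]-c*d[1])/10],2).tolist())
E
python3 -c "
from h import *
st();arc(-119.4,5,30)"
```

```text
clk 10.62 r 59.8 ang -119.3 Frad 2.6 Fback -0.2 z 256.2 op 0.237 [-1.4 -2.2  6.2]
-124.4 [0.36, -0.38]
-129.4 [0.39, -0.35]
-134.4 [0.42, -0.31]
-139.4 [0.44, -0.28]
-144.4 [0.47, -0.24]
-149.4 [0.49, -0.19]
-154.4 [0.5, -0.15]
-159.4 [0.51, -0.11]
-164.4 [0.52, -0.06]
-169.4 [0.52, -0.02]
-174.4 [0.52, 0.03]
-179.4 [0.52, 0.07]
-184.4 [0.51, 0.12]
-189.4 [0.5, 0.16]
-194.4 [0.48, 0.21]
-199.4 [0.46, 0.25]
-204.4 [0.44, 0.29]
-209.4 [0.41, 0.32]
-214.4 [0.38, 0.36]
-219.4 [0.35, 0.39]
-224.4 [0.31, 0.42]
-229.4 [0.28, 0.44]
-234.4 [0.24, 0.47]
-239.4 [0.19, 0.49]
-244.4 [0.15, 0.5]
-249.4 [0.11, 0.51]
-254.4 [0.06, 0.52]
-259.4 [0.02, 0.52]
-264.4 [-0.03, 0.52]
-269.4 [-0.07, 0.52]
```

apply_moves([
  {"claw":1,"delta_pos":[0.36,-0.38,0],"yaw":0},
  {"claw":1,"delta_pos":[0.39,-0.35,0],"yaw":0},
  {"claw":1,"delta_pos":[0.42,-0.31,0],"yaw":0},
  {"claw":1,"delta_pos":[0.44,-0.28,0],"yaw":0},
])

```text
clock: 11.12
eef_pos: [457.6, -13.1, 256.4]
tcp_rot: [3.14, 0.002, 1.769]
contact_force: [1.1, -9.9, 5.2]
opening: 0.236
grasp_force: 44.1
```

```bash
python3 -c "
from h import *
st()"
```

```text
clk 11.12 r 59.9 ang -138.7 Frad 5.8 Fback 8.2 z 256.4 op 0.236 [ 1.1 -9.9  5.2]
```

apply_moves([
  {"claw":1,"delta_pos":[0.46,-0.26,0],"yaw":0},
  {"claw":1,"delta_pos":[0.49,-0.21,0],"yaw":0},
  {"claw":1,"delta_pos":[0.5,-0.16,0],"yaw":0},
  {"claw":1,"delta_pos":[0.51,-0.11,0],"yaw":0},
  {"claw":1,"delta_pos":[0.52,-0.06,0],"yaw":0},
])

```text
clock: 11.75
eef_pos: [444.4, 9.9, 256.2]
tcp_rot: [3.141, 0.002, 1.769]
contact_force: [-1.8, -8.7, 8.1]
opening: 0.243
grasp_force: 44.3
```

```bash
python3 -c "
from h import *
st()"
```

```text
clk 11.75 r 60.5 ang -164.1 Frad 4.1 Fback 7.8 z 256.2 op 0.243 [-1.8 -8.7  8.1]
```

apply_moves([
  {"claw":1,"delta_pos":[0.52,-0.02,0],"yaw":0},
  {"claw":1,"delta_pos":[0.52,0.03,0],"yaw":0},
  {"claw":1,"delta_pos":[0.52,0.07,0],"yaw":0},
  {"claw":1,"delta_pos":[0.51,0.11,0],"yaw":0},
  {"claw":1,"delta_pos":[0.5,0.15,0],"yaw":0},
])

```text
clock: 12.38
eef_pos: [442.3, 35.9, 256.0]
tcp_rot: [-3.141, 0.001, 1.769]
contact_force: [-2.2, -8.3, 7.8]
opening: 0.242
grasp_force: 44.4
```

```bash
python3 -c "
from h import *
st()"
```

```text
clk 12.38 r 61.0 ang 171.1 Frad 0.9 Fback 8.6 z 256.0 op 0.242 [-2.2 -8.3  7.8]
```

apply_moves([
  {"claw":1,"delta_pos":[0.48,0.21,0],"yaw":0},
  {"claw":1,"delta_pos":[0.46,0.25,0],"yaw":0},
  {"claw":1,"delta_pos":[0.44,0.29,0],"yaw":0},
  {"claw":1,"delta_pos":[0,0,0],"yaw":0},
])

```text
clock: 12.88
eef_pos: [446.8, 51.2, 256.0]
tcp_rot: [-3.14, 0.0, 1.768]
contact_force: [-4.2, -2.1, 9.9]
opening: 0.24
grasp_force: 44.6
```

```bash
python3 -c "
from h import *
st()"
```

```text
clk 12.88 r 61.1 ang 156.0 Frad 3.0 Fback 3.6 z 256.0 op 0.240 [-4.2 -2.1  9.9]
```

apply_moves([
  {"claw":1,"delta_pos":[0.34,0.24,0],"yaw":0},
  {"claw":1,"delta_pos":[0.33,0.26,0],"yaw":0},
])

```text
clock: 13.12
eef_pos: [450.2, 58.4, 255.9]
tcp_rot: [-3.14, 0.001, 1.769]
contact_force: [-3.7, -6.3, 8.4]
opening: 0.242
grasp_force: 44.5
```

```bash
python3 -c "
from h import *
st();arc(-212,4,20,60.5)"
```

```text
clk 13.12 r 61.4 ang 148.6 Frad -0.2 Fback 7.3 z 255.9 op 0.242 [-3.7 -6.3  8.4]
-216 [0.3, 0.3]
-220 [0.28, 0.32]
-224 [0.25, 0.34]
-228 [0.23, 0.36]
-232 [0.2, 0.37]
-236 [0.18, 0.38]
-240 [0.15, 0.4]
-244 [0.12, 0.4]
-248 [0.09, 0.41]
-252 [0.06, 0.42]
-256 [0.03, 0.42]
-260 [0.01, 0.42]
-264 [-0.02, 0.42]
-268 [-0.05, 0.42]
-272 [-0.08, 0.41]
-276 [-0.11, 0.41]
-280 [-0.14, 0.4]
-284 [-0.17, 0.39]
-288 [-0.19, 0.38]
-292 [-0.22, 0.36]
```

apply_moves([
  {"claw":1,"delta_pos":[0.3,0.3,0],"yaw":0},
  {"claw":1,"delta_pos":[0.28,0.32,0],"yaw":0},
])

```text
clock: 13.38
eef_pos: [454.8, 65.2, 255.8]
tcp_rot: [-3.139, 0.001, 1.769]
contact_force: [-5.4, -7.5, 10.6]
opening: 0.238
grasp_force: 44.6
```

```bash
python3 -c "
from h import *
st()"
```

```text
clk 13.38 r 61.5 ang 140.9 Frad -0.6 Fback 9.3 z 255.8 op 0.238 [-5.4 -7.5 10.6]
```

apply_moves([
  {"claw":1,"delta_pos":[0.25,0.34,0],"yaw":0},
])

```text
clock: 13.5
eef_pos: [457.4, 68.2, 255.7]
tcp_rot: [-3.138, 0.001, 1.769]
contact_force: [-6.9, -7.8, 11.2]
opening: 0.242
grasp_force: 44.7
```

```bash
python3 -c "
from h import *
st()"
```

```text
clk 13.50 r 61.6 ang 137.2 Frad -0.2 Fback 10.4 z 255.7 op 0.242 [-6.9 -7.8 11.2]
```

Force is rising (7.3 → 9.3 → 10.4), so the click is near.

apply_moves([
  {"claw":1,"delta_pos":[0.23,0.36,0],"yaw":0},
])

```text
clock: 13.62
eef_pos: [460.3, 71.1, 255.6]
tcp_rot: [-3.137, 0.001, 1.769]
contact_force: [-6.5, -8.1, 12.3]
opening: 0.238
grasp_force: 44.8
```

```bash
python3 -c "
from h import *
st()"
```

```text
clk 13.62 r 61.6 ang 133.4 Frad -1.4 Fback 10.4 z 255.6 op 0.238 [-6.5 -8.1 12.3]
```

apply_moves([
  {"claw":1,"delta_pos":[0.2,0.37,0],"yaw":0},
])

```text
clock: 13.75
eef_pos: [463.2, 73.8, 255.6]
tcp_rot: [-3.136, 0.001, 1.769]
contact_force: [-8.5, -7.3, 13.2]
opening: 0.241
grasp_force: 44.9
```

```bash
python3 -c "
from h import *
st()"
```

```text
clk 13.75 r 61.6 ang 129.7 Frad -0.2 Fback 11.3 z 255.6 op 0.241 [-8.5 -7.3 13.2]
```

apply_moves([
  {"claw":1,"delta_pos":[0.18,0.38,0],"yaw":0},
])

```text
clock: 13.88
eef_pos: [466.6, 76.4, 255.6]
tcp_rot: [-3.136, 0.001, 1.769]
contact_force: [-8.3, -5.1, 13.9]
opening: 0.242
grasp_force: 44.9
```

```bash
python3 -c "
from h import *
st()"
```

```text
clk 13.88 r 61.6 ang 125.8 Frad 0.7 Fback 9.7 z 255.6 op 0.242 [-8.3 -5.1 13.9]
```

apply_moves([
  {"claw":1,"delta_pos":[0.15,0.4,0],"yaw":0},
])

```text
clock: 14.0
eef_pos: [470.8, 79.0, 255.8]
tcp_rot: [-3.138, -0.0, 1.768]
contact_force: [-4.4, -0.0, 11.0]
opening: 0.244
grasp_force: 44.7
```

```bash
python3 -c "
from h import *
st()"
```

```text
clk 14.00 r 61.5 ang 121.1 Frad 2.3 Fback 3.8 z 255.8 op 0.244 [-4.4 -0.  11. ]
```

Clicked: the force fell from 11.3 to 3.8 N. I'll let the arm complete its 0.28 rad snap.

apply_moves([
  {"claw":1,"delta_pos":[0.12,0.4,0],"yaw":0},
])

```text
clock: 14.12
eef_pos: [475.8, 81.6, 256.3]
tcp_rot: [3.141, -0.001, 1.767]
contact_force: [2.2, 4.7, 6.0]
opening: 0.241
grasp_force: 44.2
```

```bash
python3 -c "
from h import *
st()"
```

```text
clk 14.12 r 61.4 ang 115.9 Frad 3.3 Fback -4.0 z 256.3 op 0.241 [2.2 4.7 6. ]
```

apply_moves([
  {"claw":1,"delta_pos":[0.08,0.25,0],"yaw":0},
])

```text
clock: 14.25
eef_pos: [477.4, 82.6, 255.9]
tcp_rot: [-3.14, -0.0, 1.768]
contact_force: [-6.0, -1.1, 9.5]
opening: 0.239
grasp_force: 44.7
```

```bash
python3 -c "
from h import *
st()"
```

```text
clk 14.25 r 61.6 ang 114.1 Frad 1.5 Fback 6.0 z 255.9 op 0.239 [-6.  -1.1  9.5]
```

The snap is complete, since the arm is now against its stop. Releasing.

apply_moves([
  {"claw":0.3,"delta_pos":[0,0,0],"yaw":0},
  {"claw":0.0,"delta_pos":[0,0,0],"yaw":0},
  {"claw":-0.3,"delta_pos":[0,0,0],"yaw":0},
  {"claw":-0.3,"delta_pos":[0,0,0],"yaw":0},
], grip_force=20)

```text
clock: 14.75
eef_pos: [477.9, 82.4, 255.6]
tcp_rot: [-3.142, -0.0, 1.768]
contact_force: [-0.3, -0.1, 0.3]
opening: 0.652
grasp_force: 0.0
```

apply_moves([
  {"claw":-0.3,"delta_pos":[0,0,-2],"yaw":0},
  {"claw":-0.3,"delta_pos":[0,0,-3],"yaw":0},
  {"claw":-0.3,"delta_pos":[0,0,-4],"yaw":0},
  {"claw":-0.3,"delta_pos":[0,0,0],"yaw":0},
  {"claw":-0.3,"delta_pos":[-2,0,0],"yaw":0},
  {"claw":-0.3,"delta_pos":[-4,0,0],"yaw":0},
  {"claw":-0.3,"delta_pos":[-4,0,0],"yaw":0},
  {"claw":-0.3,"delta_pos":[0,0,0],"yaw":0},
])

```text
clock: 15.75
eef_pos: [497.5, -17.5, 344.7]
tcp_rot: [-3.141, 0.0, 1.765]
contact_force: [0.0, 0.4, -0.3]
opening: 0.652
grasp_force: 0.0
```

```bash
python3 - <<'E'
from h import *
d=grab('wrist','w6');P=cloud(d);print(d['s']['eef_pos'],d['s']['contact_force'],d['s']['opening'])
m=(abs(P[...,2]-116)<4)&(np.hypot(P[...,0]-478,P[...,1]-81)<30);q=P[m];print('knob',q.mean(0) if len(q) else 0)
cv2.imwrite('pics/w6b.png',cv2.resize(d['img'],(800,600),interpolation=cv2.INTER_CUBIC))
E
```

```text
[497.51171574 -17.52921702 344.71957934] [ 0.03204258  0.36220361 -0.33421231] 0.6516270041914218
knob [476.6147052   79.47334551 115.48326496]
```

View pics/w6b.png

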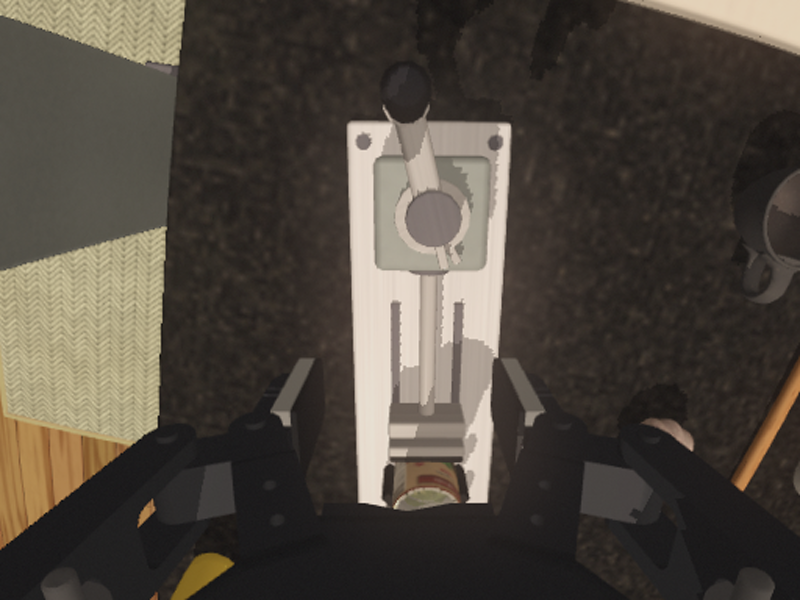

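The jaw presses on the jar, which sits in the V at (428,485). The two index marks at (442,258) and (457,258) are now apart, which confirms the click, and the gripper is clear.

```bash
python3 -c "
from rig import r
print(r.sign_off())"
```

```text
the job is handed in; nothing more can be done
None
```

I stood the jar upright in the clamp, turned the crank clockwise until it clicked and stopped there; the crank is let go, the mug, tin and garlic were not touched, and the job is handed in (no verdict came back, and the jaw force on the jar was not measured directly).

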